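# Wedge the rocking magnetic stirrer

## Task

The grey magnetic stirrer rocks because its foot at the near right corner is too short. Without picking anything up, push the orange wedge along the bench, thin end first, under that foot until it is snug, then press down firmly on the top of the stirrer at that corner to feel that it no longer rocks; if it still gives, push the wedge further in. Finish while still pressing on that corner, with the stirrer level and steady on the wedge, and leave the beaker, vial and stopper where they stand.

Things in the scene. Friction and masses are not known exactly. Their poses are not given: they have to be found in the camera images.
- wedge: Loose orange wedge lying on the bench, 80 mm long, 44 mm wide, about 0.06 kg. Origin: centre of its underside. +x points to the thin end (tip at +40 mm, 2 mm thick); the ramp rises from there evenly to 16 mm thickness at x = -30 mm; from there to the heel (x = -40 mm), a flat upright face 44 mm wide and 16 mm high, it is 16 mm thick.
- stirrer_feet: The two good black rubber feet of the stirrer, fixed to the bench. Origin: on the stirrer's vertical middle axis, within 3 mm of bench height; +x points from its front (knob side, towards the robot) to its back, +y to its left seen from the robot. The feet stand at (-62, +62) and (+62, -62) mm and carry the stirrer, which tips about the line through them; its body does not slide on the bench.
- stirrer (a joint): Rocking of the stirrer (grey box 160 x 160 mm, underside about 23 mm and flat top about 63 mm above the bench, a little different each time, round white plate of radius 60 mm on the top, 6 mm high; control knob on the front face, left half). 0: level, as it rests by itself; grows to 0.06 rad (stop) when the near right corner goes down. Unwedged, about 1 to 2 N on that corner tips it fully.
- short_foot (a point): Lowest point of the short domed rubber foot (radius 11 mm) at the stirrer's near right corner, at (-62, -62) mm of the stirrer. At rest its height above the bench is the gap that the wedge must fill, between 6 and 8.5 mm, different each time. Between this foot and the stirrer's edges the underside is at least 21 mm above the bench.
- short_corner_top (a point): Point on the stirrer's flat top above the short foot, where to press: 16 mm in from the front and the right edge, about 63 mm above the bench. A fraction collector, up to 0.25 m high at its back, stands 3 cm or more to the right of the stirrer.
- beaker_small: Small clear beaker, 52 mm wide and 62 mm high, a bystander. Origin: centre of its underside.
- vial_amber: Amber vial with a black cap, 22 mm wide and 51 mm high, a bystander. Origin: centre of its underside.
- stopper_yellow: Yellow stopper, 37 mm wide and 30 mm high, a bystander. Origin: centre of its underside.

How it is judged:
On the way:
1. the thin end of the wedge lies under the short foot (x of short_foot in the frame of wedge between -0.02 and 0.03 m and y of short_foot in the frame of wedge between -0.019 and 0.019 m), for 0.2 s.
At the end, for the whole second after the job is handed in: Fingers press over 3 N on the stirrer top within 50 mm (level) of the point above the short foot and it stays within 0.012 rad of level; the wedge lies flat and still, tip at least 10 mm past the foot, foot within 19 mm of its middle line; bystanders within 30 mm of their start (all of step 1 and value of joint stirrer below 0.012 rad and contact force between the fingers and stirrer above 3 N and horizontal distance between the grasp point and short_corner_top below 0.05 m and height (world z) of the grasp point above 0.06 m and angle between wedge's own z axis and vertical below 0.1 rad and linear speed of wedge below 0.01 m/s and distance of each of beaker_small, vial_amber, stopper_yellow from where it was at the start of the episode below 0.03 m); the arm keeps its last pose, push and grip.
It fails at once if the wedge was lifted or tipped up (height (world z) of wedge above 0.015 m or angle between wedge's own z axis and vertical above 0.5 rad).
It fails at once if the small beaker was lifted, knocked over or pushed away (distance of beaker_small from where it was at the start of the episode above 0.03 m or angle between beaker_small's own z axis and vertical above 0.5 rad).
It fails at once if the amber vial was lifted, knocked over or pushed away (distance of vial_amber from where it was at the start of the episode above 0.03 m or angle between vial_amber's own z axis and vertical above 0.5 rad).
It fails at once if the yellow stopper was lifted, knocked over or pushed away (distance of stopper_yellow from where it was at the start of the episode above 0.03 m or angle between stopper_yellow's own z axis and vertical above 0.5 rad).
It also fails if it takes over 54 s, if anything falls off the work surface, if the arm or the gripper's body presses on something with over 40 N, if the wrist force passes 120 N, or if a joint passes its speed limit or range.

## Robot

A 6-joint arm with a two-finger parallel gripper is mounted at the origin on a cart in front of the work surface, level with it; the furniture and walls round the work are solid. World frame = base frame: x ahead of the robot, y to its left, z up, the work surface at z = 0. Lengths are in m, angles in rad, forces in N, time in s.
With the tool pointing down it reaches from about 0.3 to 0.825 m from the base axis. Payload 5.4 kg.
Tool frame: the origin (TCP) lies at the very end of the fingers, on their centre line; the grasp point (between the pads) lies 19 mm behind it (grip_point_offset is the distance from the TCP to the grasp point, in m); x points along the fingers, y is the direction in which the jaws open and shut, and the axes are right-handed (so a half turn about x gives the same grasp; the last joint's range is limited). The gripper opens to 92 mm and grips with 3 to 60 N. Pads are 20 mm wide; open, the fingers measure 128 mm over their backs; the gripper's body (75 mm by 189 mm) begins 69 mm behind the grasp point.
Start: joints at [1.139, 0.158, 1.597, -0, 1.386, -0.21], TCP at [0.127, 0.561, 0.215] pointing down, gripper open.
Joint ranges: [-2.91, 2.91], [-0.94, 2.29], [0.18, 2.7], [-1.29, 4.43], [0.17, 2.64], [-3, 3]. Speed limits (rad/s): [2.57, 2.57, 3.14, 3.14, 3.14, 3.14].

## Interface

Orientations are given as a unit quaternion [w, x, y, z].
In Python, from workcell import * gives the robot as it stands. The module is installed in compiled form; this text tells all that it offers.
- The arm moves only by the tool apply_moves, never from a script. Its argument "steps" is a list of rows, each an object of numbers: "dx", "dy", "dz": the shift along the tool's x, y, z in m; "ax", "ay", "az": the turn, a rotation vector about the tool's x, y, z in rad. A call has 1 to 10 rows; each row shifts and turns the pose as measured when the row begins, along the tool's axes as they then stand; what a row does not reach is not made up. A row lasts 1/8 s, in which the tool goes at most 62.5 mm and 10.7 degrees, less where a joint would pass 70% of its speed; a pose out of reach is approached as far as the arm can. A call with a gripper value outside its range is refused whole. "jaw" is the closure in counts, from 0 (fully open) to 255 (shut), set as the call begins (left out, the last holds). The fingers move at their own pace and stop on an object; "grip_force" is the grip in N (left out, the last holds). Time passes only in rows, so rows that do not move let the fingers close. It gives the time, the measured TCP pose, the force and the opening at its end, in the units of the state.
- observe(): the state, without advancing time (a new reading comes with each control period).
- capture(name): name is "side" or "top"; returns the picture (400x640x3 uint8, blue, green, red); there is no depth.
- camera_model(name): a dict with "K" (3x3 intrinsics, pixels), "distortion" ([k1, k2, p1, p2, k3] as OpenCV has them; the pictures are not rectified), "extrinsics" (4x4, takes a point from world to camera coordinates). Camera axes: x right, y down, z forward; pixel columns grow to the right and rows downward; lengths in m; the calibration is good to about 2 mm. A picture is of the moment at which its call begins. camera_model takes no time and is no camera call.
- job_done(): hands the job in, once; it reports no verdict.
The state is a dict: "t": time; "joint_pos": joint angles; "joint_velocities": joint speeds; "joint_efforts": joint torques, N m; "tcp_pos": TCP position; "eef_rot": TCP orientation; "force": force on the tool from outside, world axes, zero at the start; "moment": the same for the moment, N m; "gripper_width": opening from 0.0 (shut) to 1.0 (fully open).
Only numpy, scipy, OpenCV 4.12 (cv2) and the standard library are available. Lean on these libraries where they do the work, as an engineer would, in place of code of your own. Each camera call takes 0.05 s, during which the arm holds its last target.

## Working session

There is one attempt and no reset: what is moved stays moved. The work goes in short steps, Python scripts to look and compute and a tool call to move; the robot and the scene stay as the last step left them, time stands still between calls to the robot, and variables do not carry over. Pictures are saved under pics/ and viewed, and the job is handed in when it is done.

Besides the shell and the picture viewer there is one more tool, called after "Emit:" as name(argument=value, ...) on one line, values as JSON. apply_moves: Moves the arm, as the interface text tells. Its arguments: {"type":"object","properties":{"steps":{"type":"array","items":{"type":"object","properties":{"dx":{"type":"number"},"dy":{"type":"number"},"dz":{"type":"number"},"ax":{"type":"number"},"ay":{"type":"number"},"az":{"type":"number"}}}},"jaw":{"type":"number"},"grip_force":{"type":"number"}},"required":["steps"]}

```bash
mkdir -p pics; python3 - <<'E'
from workcell import *
import cv2
s=observe();print(s)
for n in("side","top"):
    cv2.imwrite(f"pics/{n}0.png",capture(n));m=camera_model(n);print(n,m)
E
```

```text
{'t': 0.0, 'joint_pos': array([ 1.13887482e+00,  1.59049986e-01,  1.59821975e+00, -2.55590915e-05,
        1.38619757e+00, -2.10086825e-01]), 'joint_velocities': array([ 0.00144787,  0.0003928 , -0.00095382,  0.00089944,  0.00056466,
        0.00099423]), 'joint_efforts': array([-1.18375741e-03, -3.85571158e+01, -3.22106123e+01,  6.99051144e-02,
        3.80475016e-02, -1.35342716e-04]), 'tcp_pos': array([0.12626499, 0.56032441, 0.21362465]), 'eef_rot': array([ 0.70256077,  0.07763626,  0.70296216, -0.07889973]), 'force': array([ 0.39691816, -0.27901071,  0.19714849]), 'moment': array([ 0.00138559,  0.00657634, -0.06391376]), 'gripper_width': 0.9999768082031927}
side {'K': array([[405.67043959,   0.        , 318.98025167],
       [  0.        , 405.67043959, 197.7520815 ],
       [  0.        ,   0.        ,   1.        ]]), 'distortion': array([0.01650968, 0.        , 0.        , 0.        , 0.        ]), 'extrinsics': array([[-0.90957115, -0.41508698, -0.0195738 ,  0.60790267],
       [-0.18050024,  0.4370766 , -0.88112639, -0.00717759],
       [ 0.37429934, -0.79791406, -0.47247556,  1.04552496],
       [ 0.        ,  0.        ,  0.        ,  1.        ]])}
top {'K': array([[387.1791245 ,   0.        , 322.19656771],
       [  0.        , 387.1791245 , 197.63536188],
       [  0.        ,   0.        ,   1.        ]]), 'distortion': array([-0.01582043,  0.        ,  0.        ,  0.        ,  0.        ]), 'extrinsics': array([[-8.97739168e-04, -9.99649158e-01, -2.64717870e-02,
         3.94373378e-01],
       [-9.97803935e-01,  2.64869958e-03, -6.61837686e-02,
         4.95206239e-01],
       [ 6.62306644e-02,  2.63542375e-02, -9.97456241e-01,
         8.97517105e-01],
       [ 0.00000000e+00,  0.00000000e+00,  0.00000000e+00,
         1.00000000e+00]])}
```

View pics/side0.png

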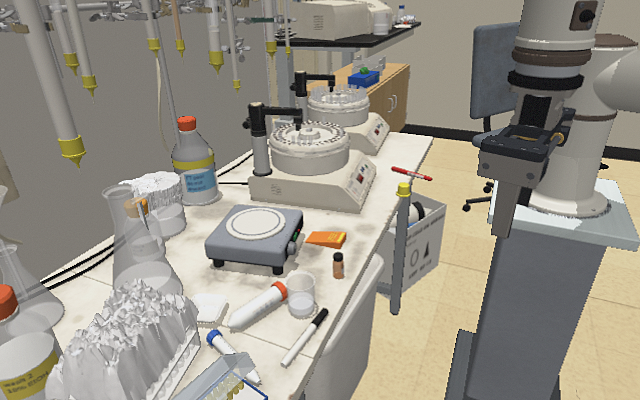

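View pics/top0.png

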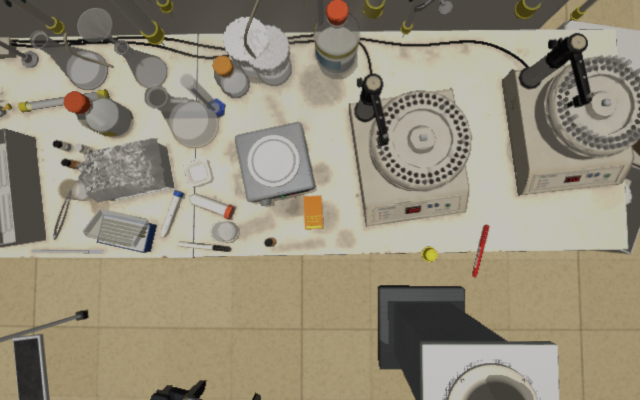

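```bash
cat > h.py <<'E'
from workcell import *
import cv2,numpy as np
from scipy.spatial.transform import Rotation as R
def proj(n,P):
    m=camera_model(n);E=m["extrinsics"]
    P=np.atleast_2d(np.array(P,float))
    return cv2.projectPoints(P,cv2.Rodrigues(E[:3,:3])[0],E[:3,3],m["K"],m["distortion"])[0][:,0]
def ray(n,uv):
    m=camera_model(n);E=m["extrinsics"]
    q=cv2.undistortPoints(np.array([[uv]],float),m["K"],m["distortion"])[0,0]
    d=E[:3,:3].T@np.array([q[0],q[1],1]);return -E[:3,:3].T@E[:3,3],d
def onz(n,uv,z):
    c,d=ray(n,uv);return c+d*(z-c[2])/d[2]
def tri(us,ut):
    a,d=ray("side",us);b,e=ray("top",ut)
    d/=np.linalg.norm(d);e/=np.linalg.norm(e)
    s=np.linalg.lstsq(np.c_[d,-e],b-a,rcond=None)[0]
    return (a+d*s[0]+b+e*s[1])/2, np.linalg.norm(a+d*s[0]-b-e*s[1])
def crop(im,f,x0,y0,x1,y1,k):
    cv2.imwrite(f,cv2.resize(im[y0:y1,x0:x1],None,fx=k,fy=k,interpolation=cv2.INTER_CUBIC))
E
python3 - <<'E'
from h import *
t=cv2.imread("pics/top0.png");s=cv2.imread("pics/side0.png")
crop(t,"pics/t1.png",200,110,360,260,5)
crop(s,"pics/s1.png",190,190,360,320,4.6)
crop(s,"pics/s2.png",350,150,450,320,3.5)
print(proj("top",[[.127,.561,.215],[.3,0,0]]),proj("side",[[.127,.561,.215]]))
c,_=ray("side",(320,200));print(c); c,_=ray("top",(320,200));print(c)
print(onz("top",(430,254),0),onz("top",(313,212),0.016),onz("top",(275,160),0.063))
E
```

```text
[[228.24323581 391.69032172]
 [487.92098711 279.99843973]] [[510.12599182 216.96037582]]
[0.16029588 1.0897087  0.49955959]
[0.43502962 0.36926998 0.93844842]
[0.36148329 0.13612918 0.        ] [0.46201359 0.41560795 0.016     ] [0.57981742 0.50043703 0.063     ]
```

View pics/t1.png

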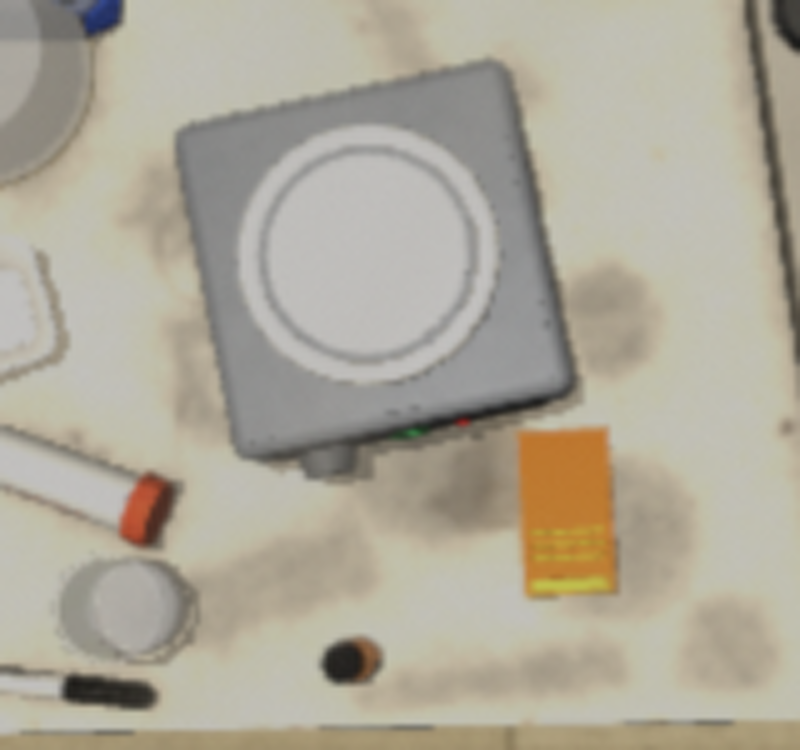

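View pics/s1.png

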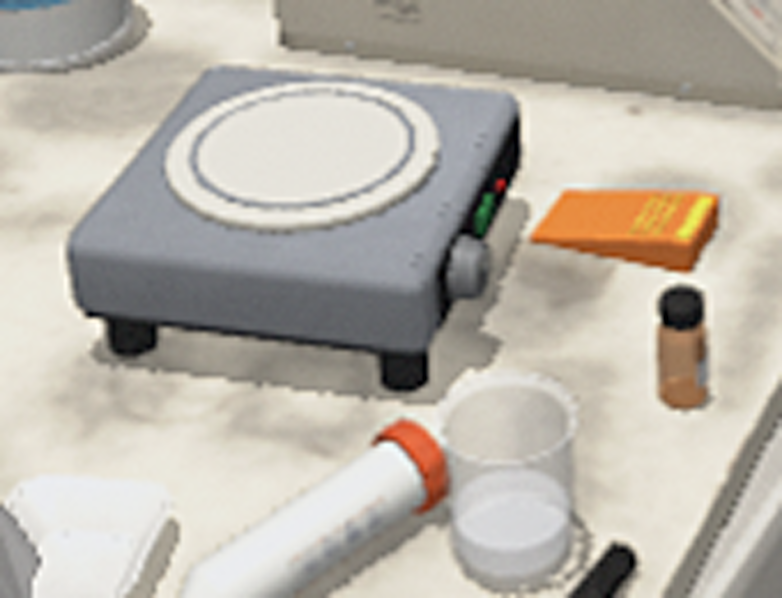

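View pics/s2.png

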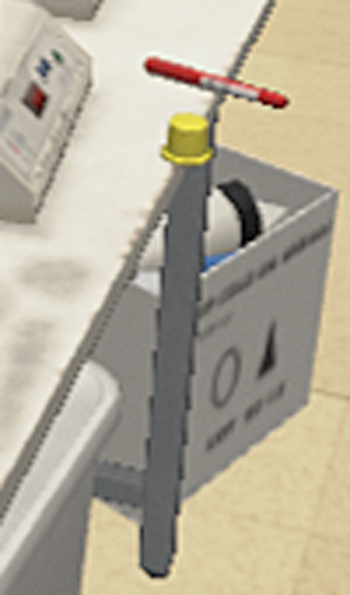

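```bash
python3 - <<'E'
from h import *
np.set_printoptions(precision=4,suppress=True)
def c(u,v): return ((u+.5)/5+200-.5,(v+.5)/5+110-.5)
C=[onz("top",c(*p),.063)[:2] for p in [(177,130),(508,60),(577,388),(237,460)]]
C=np.array(C);print(C, np.linalg.norm(np.roll(C,-1,0)-C,axis=1),C.mean(0))
ax=(C[0]+C[1]-C[2]-C[3])/2;print("yaw",np.arctan2(ax[1],ax[0])); ay=(C[0]+C[3]-C[1]-C[2])/2;print(np.arctan2(-ay[0],ay[1]))
print("plate",onz("top",c(368,254),.069))
W=[onz("top",c(*p),z)[:2] for p,z in [((518,430),.002),((607,428),.002),((617,594),.016),((527,597),.016)]]
W=np.array(W);print(W,W.mean(0));d=(W[0]+W[1]-W[2]-W[3])/2;print(np.arctan2(d[1],d[0]),np.linalg.norm(d))
def cs(u,v): return ((u+.5)/4.6+190-.5,(v+.5)/4.6+190-.5)
print("wedge tip L side",onz("side",cs(530,241),0.001),"heel bottom L",onz("side",cs(690,270),0),"heel top R",onz("side",cs(718,192),.016),"tipR",onz("side",cs(566,190),0.002))
print("plate side",onz("side",cs(302,155),.069))
print("collector edge",[onz("top",c(*p),0) for p in [(750,0),(800,350)]])
print("vial",onz("top",c(345,662),.051),"beaker base",onz("top",c(133,605),.0))
for u in [(235,0),(0,0)]: pass
E
```

```text
[[0.6372 0.5936]
 [0.6687 0.4406]
 [0.517  0.4087]
 [0.4846 0.5638]] [0.1562 0.155  0.1584 0.1555] [0.5768 0.5017]
yaw 0.19984484950429962
0.20452215465059212
plate [0.5779 0.5036 0.069 ]
[[0.5023 0.4402]
 [0.5031 0.3969]
 [0.423  0.3918]
 [0.4216 0.4346]] [0.4625 0.4159]
0.06610166831295687 0.08057639469400463
wedge tip L side [0.4995 0.4438 0.001 ] heel bottom L [0.422  0.4348 0.    ] heel top R [0.4252 0.3918 0.016 ] tipR [0.502  0.3987 0.002 ]
plate side [0.5752 0.5112 0.069 ]
collector edge [array([0.7146, 0.3263, 0.    ]), array([0.5411, 0.303 , 0.    ])]
vial [0.3925 0.5156 0.051 ] beaker base [0.4175 0.628  0.    ]
```

```bash
cat >> h.py <<'E'
def tool():
    s=observe();q=s["eef_rot"];return s,R.from_quat([q[1],q[2],q[3],q[0]])
def delta(p,yaw=None,flip=1):
    # target: tool x down, tool y = flip*(rot yaw of world y)
    s,r=tool();d=r.inv().apply(np.array(p)-s["tcp_pos"])
    y=flip*np.array([-np.sin(yaw),np.cos(yaw),0]);x=np.array([0,0,-1.])
    T=R.from_matrix(np.c_[x,y,np.cross(x,y)])
    return d,(r.inv()*T).as_rotvec(),np.linalg.norm(d)
E
python3 - <<'E'
from h import *
np.set_printoptions(precision=4,suppress=True)
s,r=tool();print(r.as_matrix());
for f in(1,-1):print(delta([.393,.411,.2],.066,f),s['joint_pos'][5])
E
```

```text
[[-0.0007  0.22    0.9755]
 [-0.0015  0.9755 -0.22  ]
 [-1.     -0.0017 -0.0003]]
(array([ 0.0138, -0.087 ,  0.2931]), array([-0.2878, -0.0006,  0.0016]), np.float64(0.3060181815462005)) -0.21008166255245941
(array([ 0.0138, -0.087 ,  0.2931]), array([2.8538, 0.0023, 0.0008]), np.float64(0.3060181815462005)) -0.21008166255245941
```

Emit:
apply_moves(steps=[{"ax": -0.144, "dz": 0.03}, {"ax": -0.144, "dz": 0.05}, {"dz": 0.05}, {"dz": 0.05}], jaw=255, grip_force=20)

```text
invalid input at $.steps[0]: expected keys dx, dy, dz, ax, ay, az
```

```bash
python3 - <<'E'
from h import *
np.set_printoptions(precision=4,suppress=True)
s,r=tool();print(s['t'],s['tcp_pos'],s['gripper_width']);print(delta([.393,.411,.1],.066))
E
```

```text
0.1 [0.1263 0.5604 0.2137] 0.9992345042523891
(array([ 0.1138, -0.0869,  0.2931]), array([-0.2878, -0.0006,  0.0016]), np.float64(0.32617492018479294))
```

Emit:
apply_moves(steps=[{"dx": 0, "dy": 0, "dz": 0.03, "ax": -0.144, "ay": 0, "az": 0}, {"dx": 0, "dy": 0, "dz": 0.05, "ax": -0.144, "ay": 0, "az": 0}, {"dx": 0, "dy": 0, "dz": 0.05, "ax": 0, "ay": 0, "az": 0}, {"dx": 0, "dy": 0, "dz": 0.05, "ax": 0, "ay": 0, "az": 0}], jaw=255, grip_force=20)

```text
t: 0.6
tcp_pos: [0.3055, 0.5572, 0.2115]
eef_rot: [0.705, -0.031, 0.708, 0.028]
force: [-0.2, 0.5, -0.5]
gripper_width: 0.591
```

```bash
python3 - <<'E'
from h import *
np.set_printoptions(precision=4,suppress=True)
s,r=tool();print(s['t'],s['tcp_pos'],s['gripper_width']);print(delta([.393,.411,.1],.066))
E
```

```text
0.6 [0.3055 0.5572 0.2115] 0.5909177896119842
(array([ 0.1118, -0.1525,  0.0756]), array([ 0.0163, -0.0039,  0.0039]), np.float64(0.20362414150290042))
```

Emit:
apply_moves(steps=[{"dx": 0, "dy": -0.05, "dz": 0.025, "ax": 0.016, "ay": -0.004, "az": 0.004}, {"dx": 0, "dy": -0.05, "dz": 0.025, "ax": 0, "ay": 0, "az": 0}, {"dx": 0.03, "dy": -0.05, "dz": 0.025, "ax": 0, "ay": 0, "az": 0}, {"dx": 0.04, "dy": 0, "dz": 0, "ax": 0, "ay": 0, "az": 0}, {"dx": 0.04, "dy": 0, "dz": 0, "ax": 0, "ay": 0, "az": 0}, {"dx": 0, "dy": 0, "dz": 0, "ax": 0, "ay": 0, "az": 0}])

```text
t: 1.35
tcp_pos: [0.3953, 0.4078, 0.0958]
eef_rot: [0.706, -0.023, 0.708, 0.02]
force: [-1.0, -0.0, 0.5]
gripper_width: 0.006
```

```bash
python3 - <<'E'
from h import *
np.set_printoptions(precision=4,suppress=True)
t=capture("top");s_=capture("side")
crop(t,"pics/t2.png",220,130,380,280,5);crop(s_,"pics/s3.png",220,140,400,300,4.4)
s,r=tool();print(s['t'],s['tcp_pos'],s['gripper_width']);print(delta([.395,.411,.006],.066))
E
```

```text
1.45 [0.3979 0.41   0.1   ] 0.0024689165039035624
(array([ 0.094 ,  0.0012, -0.0032]), array([-0.0055,  0.0033, -0.0002]), np.float64(0.09403450634147549))
```

View pics/s3.png

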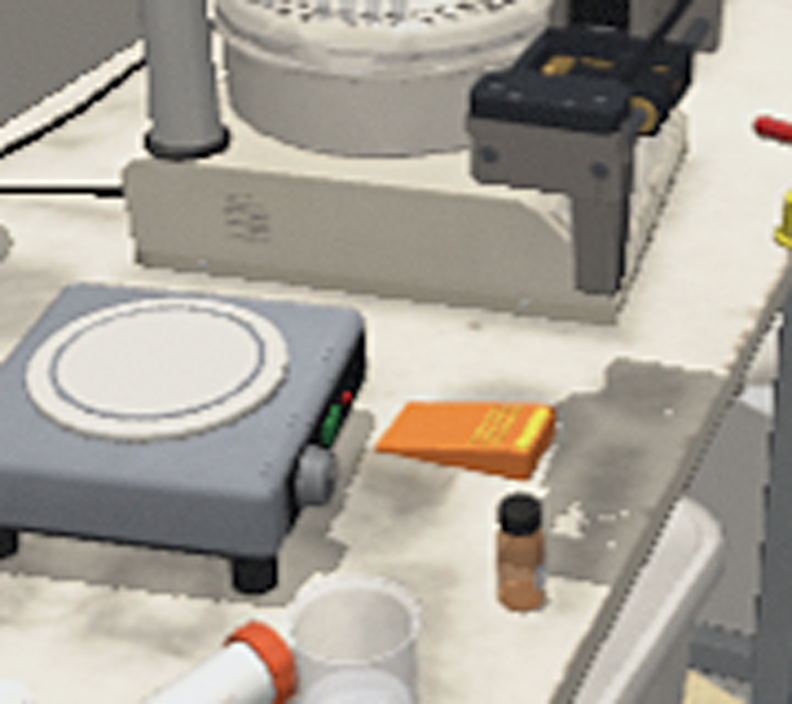

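View pics/t2.png

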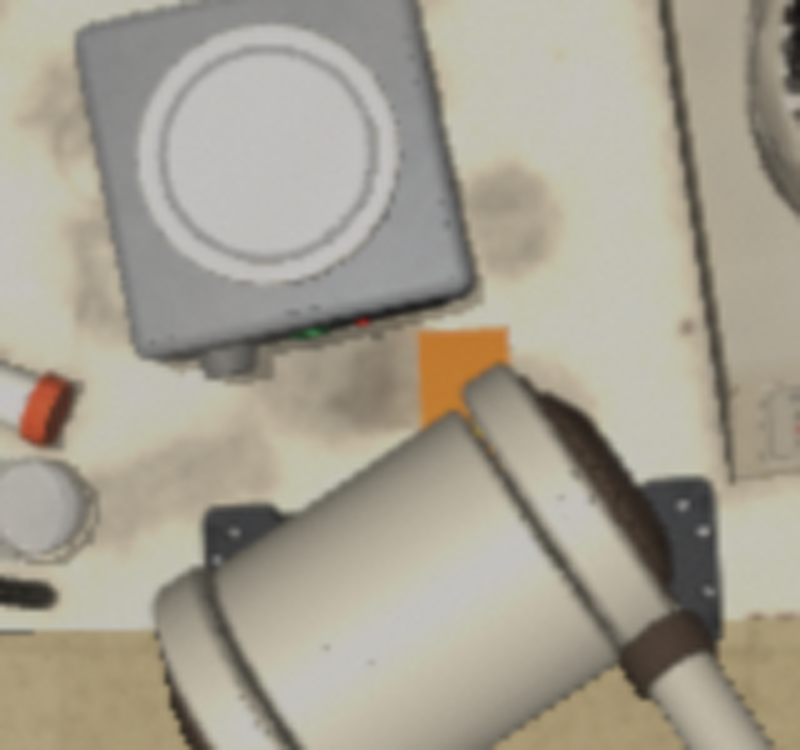

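Emit:
apply_moves(steps=[{"dx": 0.04, "dy": 0, "dz": -0.003, "ax": 0, "ay": 0, "az": 0}, {"dx": 0.035, "dy": 0, "dz": 0, "ax": 0, "ay": 0, "az": 0}, {"dx": 0.01, "dy": 0, "dz": 0, "ax": 0, "ay": 0, "az": 0}, {"dx": 0, "dy": 0, "dz": 0, "ax": 0, "ay": 0, "az": 0}])

```text
t: 1.95
tcp_pos: [0.402, 0.4161, 0.0237]
eef_rot: [0.713, -0.019, 0.7, 0.026]
force: [0.1, 0.4, 1.0]
gripper_width: 0.008
```

```bash
python3 - <<'E'
from h import *
np.set_printoptions(precision=4,suppress=True)
s_=capture("side");crop(s_,"pics/s4.png",250,180,390,290,5.5)
s,r=tool();print(s['t'],s['tcp_pos'],s['force']);print(delta([.407,.412,.006],.066))
E
```

```text
2.0 [0.4024 0.4164 0.0243] [-0.1278 -1.1936 -0.0107]
(array([ 0.0183, -0.0048,  0.0039]), array([-0.0034,  0.02  , -0.0102]), np.float64(0.019339776788649544))
```

View pics/s4.png

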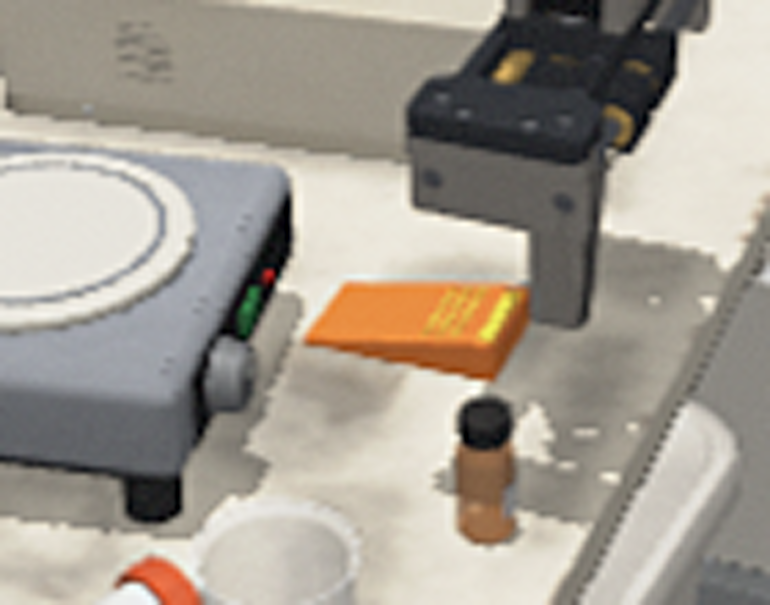

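Emit:
apply_moves(steps=[{"dx": 0.01, "dy": -0.005, "dz": -0.003, "ax": 0, "ay": 0.02, "az": -0.01}, {"dx": 0.008, "dy": 0, "dz": 0, "ax": 0, "ay": 0, "az": 0}, {"dx": 0, "dy": 0, "dz": 0, "ax": 0, "ay": 0, "az": 0}])

```text
t: 2.38
tcp_pos: [0.4017, 0.4123, 0.0082]
eef_rot: [0.708, -0.021, 0.706, 0.023]
force: [-0.2, -0.6, 0.0]
gripper_width: 0.006
```

```bash
python3 - <<'E'
from h import *
np.set_printoptions(precision=4,suppress=True)
s,r=tool();print(s['t'],s['tcp_pos'],s['force']);print(delta([.407,.412,.006],.066))
E
```

```text
2.375 [0.4017 0.4123 0.0082] [-0.24   -0.5738  0.0467]
(array([ 0.0022, -0.0007,  0.0052]), array([-0.0033,  0.003 , -0.0021]), np.float64(0.005691449318933348))
```

Emit:
apply_moves(steps=[{"dx": 0.002, "dy": 0, "dz": 0.005, "ax": 0, "ay": 0.003, "az": 0}, {"dx": 0, "dy": 0, "dz": 0.005, "ax": 0, "ay": 0, "az": 0}, {"dx": 0, "dy": 0.001, "dz": 0.005, "ax": 0, "ay": 0, "az": 0}, {"dx": 0, "dy": 0.001, "dz": 0.005, "ax": 0, "ay": 0, "az": 0}, {"dx": 0, "dy": 0.001, "dz": 0.005, "ax": 0, "ay": 0, "az": 0}, {"dx": 0, "dy": 0.001, "dz": 0.005, "ax": 0, "ay": 0, "az": 0}, {"dx": 0, "dy": 0, "dz": 0, "ax": 0, "ay": 0, "az": 0}])

```text
t: 3.25
tcp_pos: [0.4342, 0.4189, 0.0065]
eef_rot: [0.707, -0.021, 0.707, 0.023]
force: [0.7, -0.0, 0.7]
gripper_width: 0.003
```

```bash
python3 - <<'E'
from h import *
np.set_printoptions(precision=4,suppress=True)
s_=capture("side");crop(s_,"pics/s5.png",250,180,390,290,5.5)
s_=capture("top");crop(s_,"pics/t5.png",220,130,380,280,5)
s,r=tool();print(s['t'],s['tcp_pos'],s['force']);print(delta([.407,.412,.006],.066))
E
```

```text
3.35 [0.4337 0.4188 0.0064] [-0.4906  0.6039  0.6186]
(array([ 0.0003, -0.0051, -0.0271]), array([-0.0033,  0.0002, -0.0024]), np.float64(0.027568036448911554))
```

View pics/s5.png

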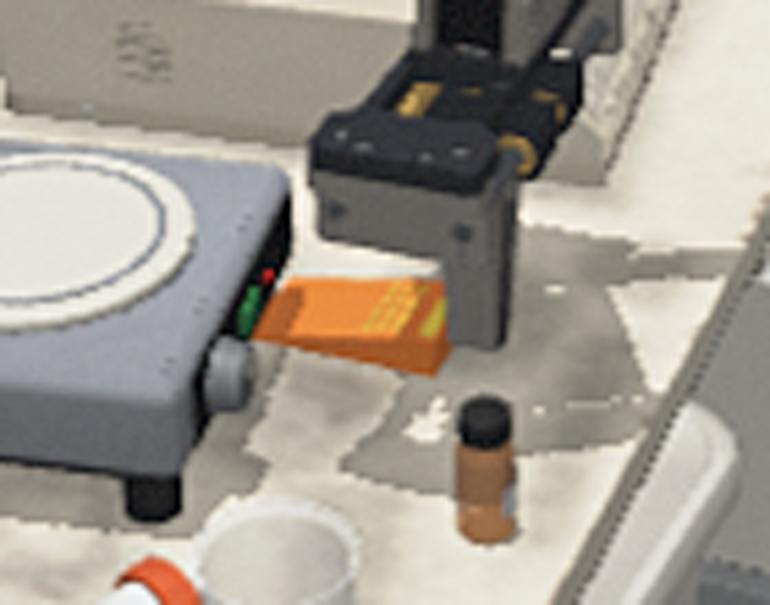

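View pics/t5.png

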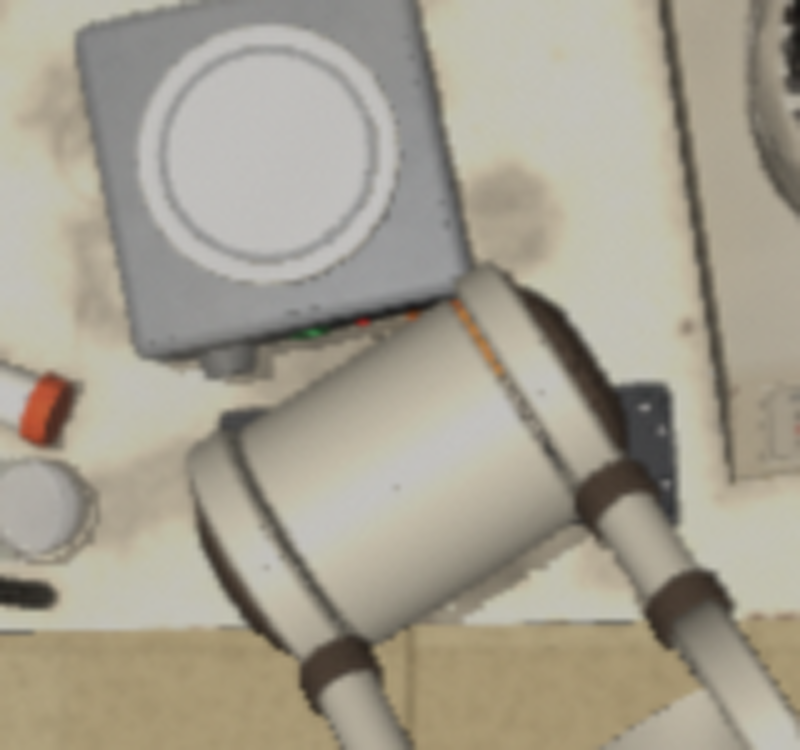

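```bash
python3 - <<'E'
from h import *
np.set_printoptions(precision=4,suppress=True)
def cs(u,v): return ((u+.5)/5.5+250-.5,(v+.5)/5.5+180-.5)
print("heel bottom L",onz("side",cs(436,376),0),"heel top L",onz("side",cs(446,345),.016),"heel top L0",)
print("s4:",onz("side",cs(491,379),0),onz("side",cs(503,345),.016))
print(onz("side",cs(253,338),.001),"s4 tip",onz("side",cs(305,343),.001))
E
```

```text
heel bottom L [ 0.4434  0.4425 -0.    ] heel top L [0.4388 0.4432 0.016 ] heel top L0
s4: [0.4232 0.4361 0.    ] [0.4189 0.4347 0.016 ]
[0.5196 0.4483 0.001 ] s4 tip [0.4991 0.4434 0.001 ]
```

Emit:
apply_moves(steps=[{"dx": 0, "dy": 0.001, "dz": 0.005, "ax": 0, "ay": 0, "az": 0}, {"dx": 0, "dy": 0.001, "dz": 0.005, "ax": 0, "ay": 0, "az": 0}, {"dx": 0, "dy": 0.001, "dz": 0.005, "ax": 0, "ay": 0, "az": 0}, {"dx": 0, "dy": 0, "dz": 0, "ax": 0, "ay": 0, "az": 0}])

```text
t: 3.85
tcp_pos: [0.4493, 0.423, 0.0064]
eef_rot: [0.707, -0.021, 0.707, 0.023]
force: [0.1, 0.7, 0.9]
gripper_width: 0.003
```

Emit:
apply_moves(steps=[{"dx": 0, "dy": 0, "dz": 0.004, "ax": 0, "ay": 0, "az": 0}, {"dx": 0, "dy": 0, "dz": 0.004, "ax": 0, "ay": 0, "az": 0}, {"dx": 0, "dy": 0, "dz": 0, "ax": 0, "ay": 0, "az": 0}])

```text
t: 4.22
tcp_pos: [0.4577, 0.4234, 0.0063]
eef_rot: [0.707, -0.021, 0.707, 0.023]
force: [-1.2, -1.0, 0.5]
gripper_width: 0.009
```

Emit:
apply_moves(steps=[{"dx": 0, "dy": 0, "dz": 0.004, "ax": 0, "ay": 0, "az": 0}, {"dx": 0, "dy": 0, "dz": 0, "ax": 0, "ay": 0, "az": 0}])

```text
t: 4.47
tcp_pos: [0.462, 0.4237, 0.0063]
eef_rot: [0.707, -0.021, 0.707, 0.023]
force: [-0.5, 0.3, -0.2]
gripper_width: 0.004
```

Emit:
apply_moves(steps=[{"dx": 0, "dy": 0, "dz": 0.003, "ax": 0, "ay": 0, "az": 0}, {"dx": 0, "dy": 0, "dz": 0, "ax": 0, "ay": 0, "az": 0}])

```text
t: 4.72
tcp_pos: [0.4652, 0.4239, 0.0063]
eef_rot: [0.707, -0.021, 0.707, 0.023]
force: [-0.1, 0.2, -0.1]
gripper_width: 0.006
```

Emit:
apply_moves(steps=[{"dx": 0, "dy": 0, "dz": 0.003, "ax": 0, "ay": 0, "az": 0}, {"dx": 0, "dy": 0, "dz": 0, "ax": 0, "ay": 0, "az": 0}])

```text
t: 4.97
tcp_pos: [0.4684, 0.4241, 0.0063]
eef_rot: [0.707, -0.021, 0.707, 0.023]
force: [-0.2, -0.1, 0.4]
gripper_width: 0.003
```

```bash
python3 - <<'E'
from h import *
np.set_printoptions(precision=4,suppress=True)
s_=capture("side");crop(s_,"pics/s6.png",190,180,350,290,5)
s,r=tool();print(s['t'],s['tcp_pos'],s['force'])
E
```

```text
5.025 [0.4682 0.4241 0.0062] [ 0.4002 -0.4851  0.6183]
```

View pics/s6.png

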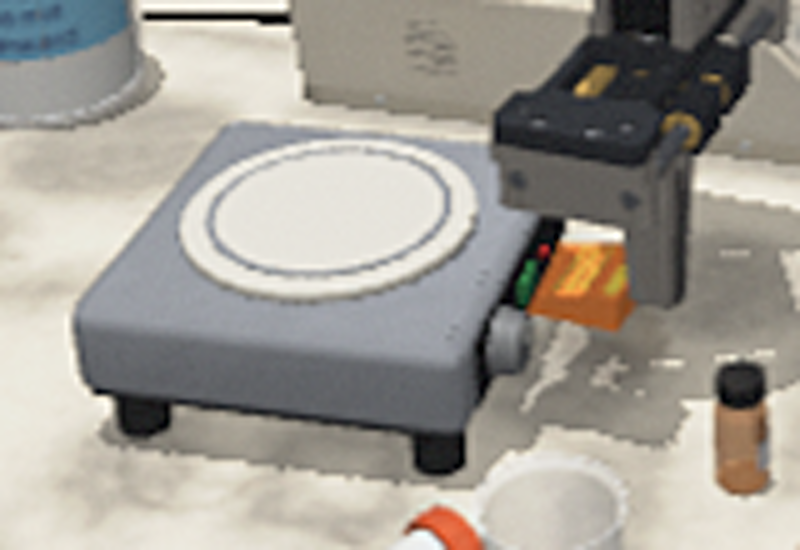

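Emit:
apply_moves(steps=[{"dx": 0, "dy": 0, "dz": 0.003, "ax": 0, "ay": 0, "az": 0}, {"dx": 0, "dy": 0, "dz": 0, "ax": 0, "ay": 0, "az": 0}])

```text
t: 5.28
tcp_pos: [0.4713, 0.4243, 0.0062]
eef_rot: [0.707, -0.022, 0.707, 0.023]
force: [-0.4, 0.3, 0.8]
gripper_width: 0.005
```

Emit:
apply_moves(steps=[{"dx": 0, "dy": 0, "dz": 0.002, "ax": 0, "ay": 0, "az": 0}, {"dx": 0, "dy": 0, "dz": 0, "ax": 0, "ay": 0, "az": 0}])

```text
t: 5.52
tcp_pos: [0.4723, 0.4243, 0.0061]
eef_rot: [0.706, -0.022, 0.708, 0.023]
force: [0.3, -0.5, 0.8]
gripper_width: 0.004
```

Emit:
apply_moves(steps=[{"dx": 0, "dy": 0, "dz": 0.002, "ax": 0, "ay": 0, "az": 0}, {"dx": 0, "dy": 0, "dz": 0, "ax": 0, "ay": 0, "az": 0}])

```text
t: 5.78
tcp_pos: [0.4727, 0.4244, 0.0061]
eef_rot: [0.704, -0.022, 0.709, 0.023]
force: [0.6, 1.0, 0.0]
gripper_width: 0.007
```

```bash
python3 - <<'E'
from h import *
np.set_printoptions(precision=4,suppress=True)
s_=capture("side");crop(s_,"pics/s7.png",190,180,350,290,5)
s_=capture("top");crop(s_,"pics/t7.png",220,130,380,280,5)
s,r=tool();print(s);print(r.as_matrix())
E
```

```text
{'t': 5.875, 'joint_pos': array([ 0.5397,  0.5427,  1.5501,  0.0043,  1.054 , -1.0965]), 'joint_velocities': array([ 0.0009, -0.0002, -0.002 ,  0.0012,  0.0005, -0.0016]), 'joint_efforts': array([ -0.8745, -47.4238, -27.917 ,  -0.2375,  -0.6433,  -0.0013]), 'tcp_pos': array([0.4728, 0.4244, 0.006 ]), 'eef_rot': array([ 0.7045, -0.0221,  0.709 ,  0.0226]), 'force': array([-2.3989,  0.067 ,  2.6185]), 'moment': array([0.0118, 0.409 , 0.0042]), 'gripper_width': 0.0011284760418297682}
[[-0.0063 -0.0632  0.998 ]
 [ 0.0006  0.998   0.0632]
 [-1.      0.001  -0.0063]]
```

View pics/s7.png

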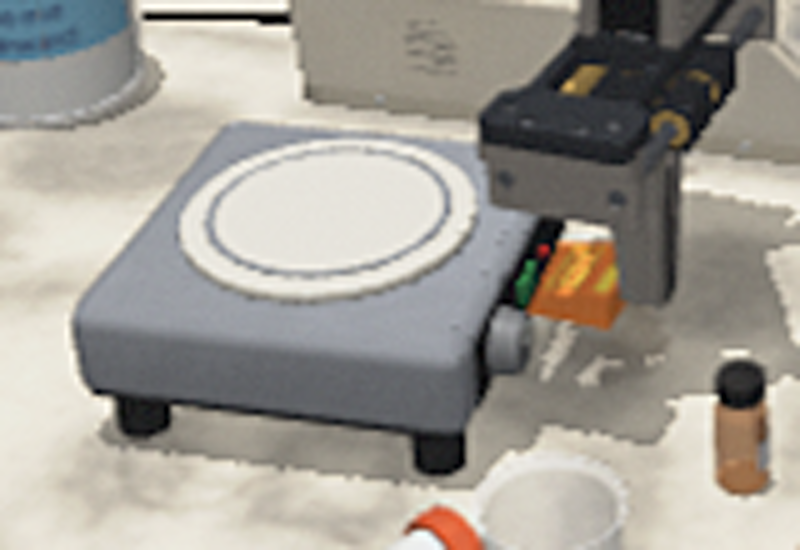

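View pics/t7.png

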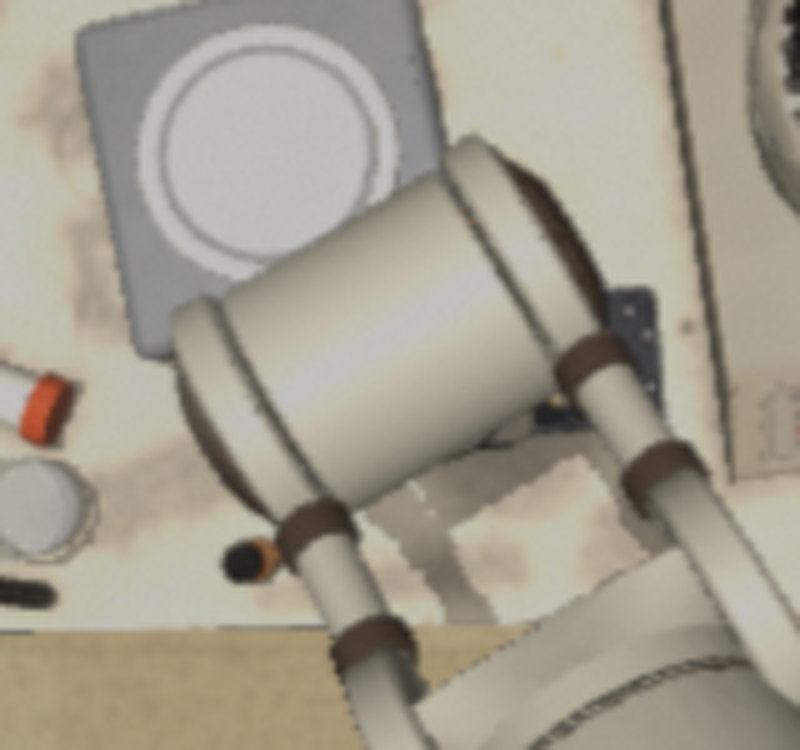

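Emit:
apply_moves(steps=[{"dx": 0, "dy": 0, "dz": 0.004, "ax": 0, "ay": 0, "az": 0}])

```text
t: 6.0
tcp_pos: [0.474, 0.4245, 0.006]
eef_rot: [0.702, -0.023, 0.711, 0.022]
force: [-16.1, -1.6, 13.1]
gripper_width: 0.008
```

Emit:
apply_moves(steps=[{"dx": 0, "dy": 0, "dz": 0.005, "ax": 0, "ay": 0, "az": 0}])

```text
t: 6.12
tcp_pos: [0.4744, 0.4245, 0.006]
eef_rot: [0.698, -0.023, 0.715, 0.021]
force: [-19.8, -3.2, 17.6]
gripper_width: 0.003
```

```bash
python3 - <<'E'
from h import *
np.set_printoptions(precision=1,suppress=True)
im=capture("side");s,r=tool();o=s['tcp_pos'];print(s['force'],s['moment'],o)
def P(x,y,z): return o+r.apply([x,y,z])
k=5
v=cv2.resize(im[150:290,190:350],None,fx=k,fy=k,interpolation=cv2.INTER_CUBIC)
for pts,c in [([(0,.018,-.01),(0,.018,.01),(-.088,.018,.01),(-.088,.018,-.01)],(0,255,0)),([(-.088,.0945,-.0375),(-.088,.0945,.0375),(-.088,-.0945,.0375),(-.088,-.0945,-.0375)],(0,0,255)),([(-.05,.018,-.0375),(-.05,.018,.0375)],(255,0,0))]:
    q=proj("side",[P(*p) for p in pts]);q=((q-[190,150]+.5)*k).astype(int)
    cv2.polylines(v,[q.reshape(-1,1,2)],True,c,1)
cv2.imwrite("pics/s8.png",v)
E
```

```text
[-16.8  -2.   14.6] [-0.4  3.  -0.1] [0.5 0.4 0. ]
```

View pics/s8.png

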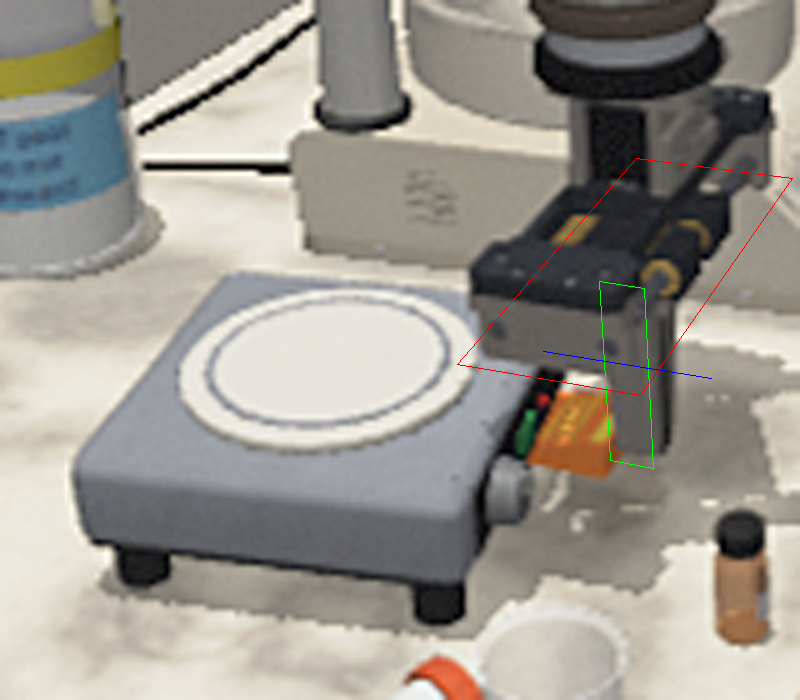

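Emit:
apply_moves(steps=[{"dx": 0, "dy": 0, "dz": -0.004, "ax": 0, "ay": 0, "az": 0}, {"dx": 0, "dy": 0, "dz": -0.012, "ax": 0, "ay": 0, "az": 0}, {"dx": 0, "dy": 0, "dz": -0.015, "ax": 0, "ay": 0, "az": 0}, {"dx": -0.04, "dy": 0, "dz": 0, "ax": 0, "ay": 0, "az": 0}, {"dx": -0.05, "dy": 0, "dz": 0, "ax": 0, "ay": 0, "az": 0}, {"dx": -0.05, "dy": 0, "dz": 0, "ax": 0, "ay": 0, "az": 0}, {"dx": 0, "dy": 0, "dz": 0, "ax": 0, "ay": 0, "az": 0}])

```text
t: 7.05
tcp_pos: [0.443, 0.4224, 0.1494]
eef_rot: [0.699, -0.024, 0.714, 0.022]
force: [-1.1, 0.3, -0.0]
gripper_width: 0.007
```

```bash
python3 - <<'E'
from h import *
np.set_printoptions(precision=4,suppress=True)
s_=capture("side");crop(s_,"pics/s9.png",190,180,350,290,5)
s,r=tool();print(s['t'],s['tcp_pos'],s['force']);print(delta([.530,.434,.1],.066))
E
```

```text
7.1 [0.4414 0.4214 0.1464] [ 0.447  -0.0068 -0.4298]
(array([0.0441, 0.0071, 0.0904]), array([-0.002 , -0.0255,  0.0046]), np.float64(0.10083904600845044))
```

View pics/s9.png

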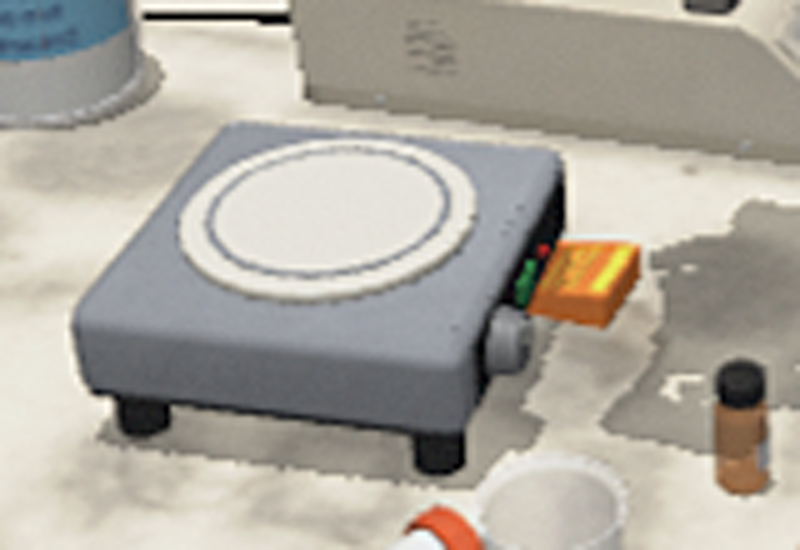

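Emit:
apply_moves(steps=[{"dx": 0, "dy": 0.004, "dz": 0.045, "ax": 0, "ay": -0.025, "az": 0.005}, {"dx": 0, "dy": 0.003, "dz": 0.045, "ax": 0, "ay": 0, "az": 0}, {"dx": 0.03, "dy": 0, "dz": 0, "ax": 0, "ay": 0, "az": 0}, {"dx": 0.01, "dy": 0, "dz": 0, "ax": 0, "ay": 0, "az": 0}, {"dx": 0, "dy": 0, "dz": 0, "ax": 0, "ay": 0, "az": 0}])

```text
t: 7.72
tcp_pos: [0.5263, 0.4317, 0.0943]
eef_rot: [0.703, -0.025, 0.711, 0.021]
force: [-0.6, 0.1, -0.4]
gripper_width: 0.006
```

```bash
python3 - <<'E'
from h import *
np.set_printoptions(precision=4,suppress=True)
s_=capture("side");crop(s_,"pics/s10.png",190,150,350,270,5)
s,r=tool();print(s['t'],s['tcp_pos'],s['force']);print(delta([.530,.434,.068],.066))
E
```

```text
7.775 [0.5263 0.4317 0.0946] [-0.3338 -0.9782 -0.5029]
(array([0.0265, 0.0022, 0.0042]), array([-0.0007, -0.0119,  0.0058]), np.float64(0.026914442257465063))
```

View pics/s10.png

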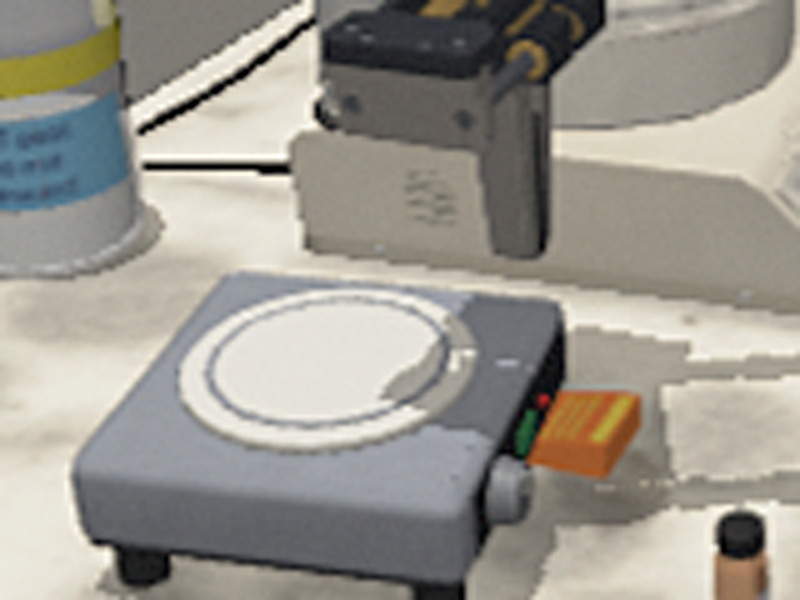

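Clear above the corner; come down in small steps.

Emit:
apply_moves(steps=[{"dx": 0.012, "dy": 0.002, "dz": 0.003, "ax": 0, "ay": -0.012, "az": 0.005}, {"dx": 0.012, "dy": 0, "dz": 0, "ax": 0, "ay": 0, "az": 0}, {"dx": 0, "dy": 0, "dz": 0, "ax": 0, "ay": 0, "az": 0}])

```text
t: 8.15
tcp_pos: [0.5292, 0.4347, 0.0706]
eef_rot: [0.708, -0.023, 0.706, 0.024]
force: [0.1, -0.2, -0.2]
gripper_width: 0.005
```

Emit:
apply_moves(steps=[{"dx": 0.003, "dy": 0, "dz": 0, "ax": 0, "ay": 0, "az": 0}])

```text
t: 8.28
tcp_pos: [0.5295, 0.435, 0.0681]
eef_rot: [0.708, -0.023, 0.705, 0.024]
force: [0.1, 0.1, -0.1]
gripper_width: 0.004
```

Emit:
apply_moves(steps=[{"dx": 0.003, "dy": 0, "dz": 0, "ax": 0, "ay": 0, "az": 0}])

```text
t: 8.4
tcp_pos: [0.5297, 0.435, 0.0652]
eef_rot: [0.708, -0.023, 0.705, 0.024]
force: [-0.2, 0.2, -0.2]
gripper_width: 0.007
```

Emit:
apply_moves(steps=[{"dx": 0.003, "dy": 0, "dz": 0, "ax": 0, "ay": 0, "az": 0}])

```text
t: 8.52
tcp_pos: [0.5298, 0.435, 0.0644]
eef_rot: [0.708, -0.023, 0.705, 0.024]
force: [-9.2, -5.1, 20.2]
gripper_width: 0.006
```

Emit:
apply_moves(steps=[{"dx": 0.002, "dy": 0, "dz": 0, "ax": 0, "ay": 0, "az": 0}])

```text
t: 8.65
tcp_pos: [0.5298, 0.4351, 0.0646]
eef_rot: [0.708, -0.023, 0.705, 0.024]
force: [-5.5, -2.3, 9.9]
gripper_width: 0.005
```

```bash
python3 - <<'E'
from h import *
np.set_printoptions(precision=4,suppress=True)
for i in range(6):
    s_=capture("side");s,r=tool();print(s['t'],s['tcp_pos'],s['force'])
crop(s_,"pics/s11.png",190,150,350,270,5)
E
```

```text
8.7 [0.5298 0.435  0.0645] [-4.7405 -3.777   9.9278]
8.75 [0.5298 0.435  0.0645] [-5.2707 -3.8036 10.4893]
8.8 [0.5298 0.4351 0.0646] [-5.0604 -2.6721 10.0539]
8.85 [0.5298 0.435  0.0645] [-4.7514 -2.6648 10.221 ]
8.9 [0.5298 0.4351 0.0646] [-5.1006 -2.5652  9.6454]
8.95 [0.5298 0.4351 0.0646] [-4.3742 -4.552   9.5085]
```

View pics/s11.png

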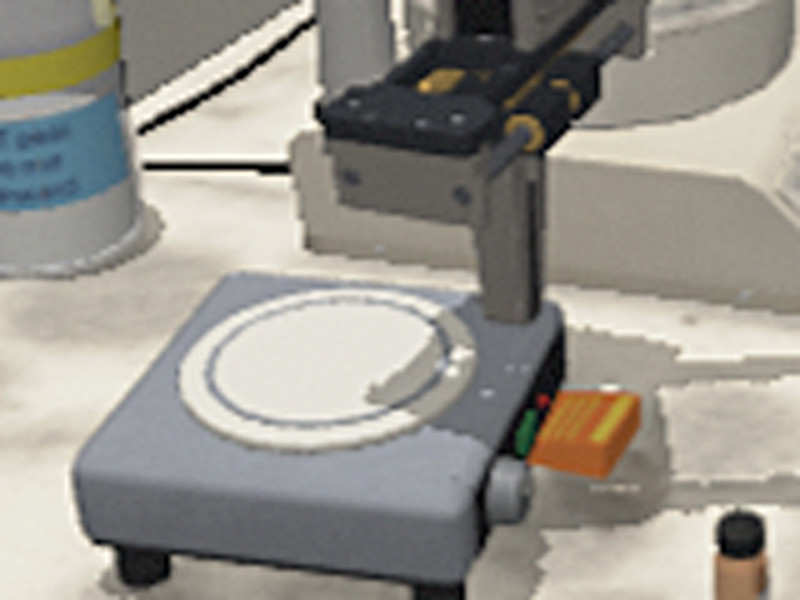

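```bash
python3 - <<'E'
from h import *
np.set_printoptions(precision=4,suppress=True)
def cs(u,v): return ((u+.5)/5+190-.5,(v+.5)/5+150-.5)
A=onz("side",cs(603,476),0);B=onz("side",cs(640,396),.016);print(A,B)
h=(A+B)[:2]/2
for yaw in(.03,.066,.1):
    x=np.array([np.cos(yaw),np.sin(yaw)]);c=h+.04*x
    for f in([.5285,.430],[.527,.437]):
        d=np.array(f)-c;print(yaw,c,d@x,d@[-x[1],x[0]])
cv2.imwrite("pics/top_end.png",capture("top")[100:280,180:420]);
E
```

```text
[0.4848 0.4474 0.    ] [0.486  0.4062 0.016 ]
0.03 [0.5254 0.428 ] 0.0031672305433143423 0.0018827938866359877
0.03 [0.5254 0.428 ] 0.0018778739941083852 0.008924637373182649
0.066 [0.5253 0.4295] 0.0032070271390696077 0.0003278893150319578
0.066 [0.5253 0.4295] 0.002171957614366002 0.007411576990178977
0.1 [0.5252 0.4308] 0.0031932019720281738 -0.0011410560909906604
0.1 [0.5252 0.4308] 0.0023995296406389864 0.005973723190925763
```

View pics/top_end.png

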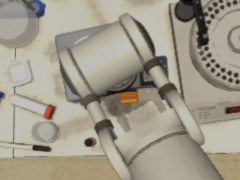

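```bash
python3 - <<'E'
from workcell import *
s=observe();print(s['t'],s['force'],s['tcp_pos']);print(job_done())
E
```

```text
9.0 [-4.07783096 -3.08623007 11.01930593] [0.5298164  0.43507537 0.0645661 ]
the job is handed in; nothing more can be done
None
```

I pushed the wedge thin end first with closed fingers under the short foot until it jammed. The wrist force read about 20 N there, with almost no further travel. I then backed off and pressed down on the near right corner, and handed the job in at 9.0 s while still pressing.

**Pressing:** At hand-in the upward force was about 10–11 N, steady over the last readings. The corner gave no more than about 0.7 mm when first loaded, even at a 20 N peak. That is about 0.008 rad at most, under the 0.012 rad limit.

**Wedge:** From the pictures the foot sits about 3 mm ahead of the wedge's centre, so the tip is about 37 mm past it. It is 0–9 mm off the wedge's middle line, and the wedge looks flat.

**Bystanders:** The beaker and vial look unmoved in the last top picture. I did not check the stopper at the end; it stands at the table edge well away from the work.

**Checks that disagreed:**
- The two cameras differed by up to about 8 mm on where the stirrer stands, which is still inside the tolerance.
- While pushing the wedge in, and again while pressing, the wrist also showed side loads: about 15 N upward during the push and about 5 N sideways during the press. I put both down to friction.

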